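Tare, stack and book in a tote on the bench scale

ROBOT

A 6-joint arm with a two-finger parallel gripper is mounted at the origin on the work surface. World frame = base frame: x ahead of the robot, y to its left, z up, the work surface at z = 0. Lengths are in m, angles in rad, forces in N, time in s.
With the tool pointing down it reaches from about 0.25 to 0.725 m from the base axis. Payload 4 kg.
Tool frame: the origin (TCP) lies midway between the tips of the shut fingers; the grasp point (between the pads) lies 19 mm behind it (bot.grip_point_offset is the distance from the TCP to the grasp point, in m); z points along the fingers, y is the line along which they close (so a half turn about z gives the same grasp; the last joint's range is limited). The gripper opens to 85 mm and grips with 20 to 120 N. Pads are 22 mm wide; open, the fingers measure 114 mm over their backs; the gripper's body (76 mm by 85 mm) begins 54 mm behind the grasp point. The pads swing forward as they close: fully open they stand 13 mm farther back than shut.
Start: joints at [1.11, 0.241, 0.005, 1.335, 0, 1.571], TCP at [0.222, 0.448, 0.231] pointing down, gripper open.
Joint ranges: [-2.72, 2.72], [-1.05, 1.87], [-1.09, 1.28], [-1.99, 2.15], [-1.42, 1.44], [-3.14, 3.14]. Speed limits (rad/s): [2.79, 2.79, 3.14, 3.14, 3.14, 3.14].

INTERFACE

Orientations are given as a unit quaternion [x, y, z, w].
In Python, from workcell import bot gives the robot as it stands.
- The arm moves only by the tool step_arm, never from a script. Its argument "targets" is text: rows parted by semicolons, each of 7 numbers parted by spaces: the opening, from -1 (shut) to 1 (fully open), so that 0 is half open, then the shift along the world's x, y, z normalised to -1 to 1, where 1 is 0.5 m, then the turn, a rotation vector about the world's x, y, z normalised to -1 to 1, where 1 is pi/4 rad. In form: gripper x y z wx wy wz; .... A call has 1 to 10 rows; each row is the pose to reach, as a shift and turn from the pose commanded when the call began; what a row does not reach only later rows make up. A row lasts 1/12 s, in which the tool goes at most 41.7 mm and 7.16 degrees, less where a joint would pass 70% of its speed; a pose out of reach is approached as far as the arm can. A call with a number of a shift or a turn outside -1 to 1 is refused whole. A call with a gripper value outside its range is refused whole. The fingers move at their own pace and stop on an object; the grip force is fixed at half the most. Time passes only in rows, so rows that repeat a pose let the fingers close. It gives the time, the measured TCP pose, the force, the opening and the grip force at its end, in the units of the state.
- bot.get_obs(): the state, without advancing time (a new reading comes with each control period).
- bot.camera(name): name is "scene" or "top" or "wrist"; returns the picture (420x560x3 uint8, red, green, blue); there is no depth.
- bot.camera_info(name): a dict with "vertical_fov" (degrees; the focal length in pixels is half the picture's height over the tangent of half this angle, whatever the lens; pixels are square), "cx", "cy" (the principal point, pixels), "pose" (4x4, takes a point from camera to world coordinates). Camera axes: x right, y up, looking along -z (the intrinsics and any distortion apply to the point x, -y, -z); pixel columns grow to the right and rows downward; lengths in m; the calibration is good to about 2 mm. A picture is of the moment at which its call begins: read the wrist's pose just before it. camera_info takes no time and is no camera call; for the wrist camera it gives the pose at the moment of the call.
- bot.job_done(): hands the job in; it is judged then, once.
The state is a dict: "clock": time; "joint_pos": joint angles; "joint_vel": joint speeds; "tau": joint torques, N m; "eef_pos": TCP position; "tool_rot": TCP orientation; "ft_force": force on the tool from outside, world axes, zero at the start; "ft_torque": the same for the moment, N m; "grip_width": finger opening in m; "grasp_force": force on a finger pad.
Only numpy, scipy, OpenCV 4.12 (cv2) and the standard library are available. Lean on these libraries where they do the work, as an engineer would, in place of code of your own. Each camera call takes 0.05 s, during which the arm holds its last target. There are 200 camera calls.

TASK

Book in the second tote on the bench scale: press TARE, then stack the second tote on the one on the platform, turned end for end so that it stands level on the rim lugs and does not nest, and let go of it; then press ADD, and last PRINT. Press each key fully home, one at a time, and let it spring back; do not press ON/OFF or ZERO, nor TARE once the tote is on, nor ADD or PRINT before it is. Keep the lower tote where it is and leave the other things on the table alone.

Things in the scene. Friction and masses are not known exactly. Their poses are not given: they have to be found in the camera images.
- panel_mid (a point): Centre of the weighing indicator's face: aluminium case 220 mm wide (y) by 140 mm deep, 62 mm above the table here, fixed, in the middle or to the right. Face tilted 0.21 rad down towards the robot; this point's axes are not tilted: x away from robot, y to its left. Flat display in the far half; one row of five black keys near the robot, left to right ON/OFF, ZERO, TARE, ADD, PRINT.
- key_power_top (a point): ON/OFF key: round, 22 mm, leftmost in the row seen from the robot. Point: centre of its top, 9 mm proud of the face; z square to the tilted face (the press is along -z; straight down works too), y along the row to the left. Keys are 40 mm apart.
- key_zero_top (a point): ZERO key: second from left, 24 mm (y) by 18 mm. Point: centre of its top, 9 mm proud of the face; z square to the tilted face (the press is along -z; straight down works too), y along the row to the left. Keys are 40 mm apart.
- key_tare_top (a point): TARE key: the middle one, 24 mm (y) by 18 mm. Point: centre of its top, 9 mm proud of the face; z square to the tilted face (the press is along -z; straight down works too), y along the row to the left. Keys are 40 mm apart.
- key_add_top (a point): ADD key: fourth from left, 24 mm (y) by 18 mm. Point: centre of its top, 9 mm proud of the face; z square to the tilted face (the press is along -z; straight down works too), y along the row to the left. Keys are 40 mm apart.
- key_print_top (a point): PRINT key: rightmost, the wide one, 30 mm (y) by 18 mm. Point: centre of its top, 9 mm proud of the face; z square to the tilted face (the press is along -z; straight down works too), y along the row to the left. Keys are 40 mm apart.
- key_power (a joint): Key stroke 0 (up) to 0.004 m (fully down, at its stop), sprung back by itself; about 1.5 N to start it moving, 5 N at the stop. A press counts beyond 0.003 with every other key below 0.001; up again below 0.001.
- key_zero (a joint): Key stroke 0 (up) to 0.004 m (fully down, at its stop), sprung back by itself; about 1.5 N to start it moving, 5 N at the stop. A press counts beyond 0.003 with every other key below 0.001; up again below 0.001.
- key_tare (a joint): Key stroke 0 (up) to 0.004 m (fully down, at its stop), sprung back by itself; about 1.5 N to start it moving, 5 N at the stop. A press counts beyond 0.003 with every other key below 0.001; up again below 0.001.
- key_add (a joint): Key stroke 0 (up) to 0.004 m (fully down, at its stop), sprung back by itself; about 1.5 N to start it moving, 5 N at the stop. A press counts beyond 0.003 with every other key below 0.001; up again below 0.001.
- key_print (a joint): Key stroke 0 (up) to 0.004 m (fully down, at its stop), sprung back by itself; about 1.5 N to start it moving, 5 N at the stop. A press counts beyond 0.003 with every other key below 0.001; up again below 0.001.
- pan_mid (a point): Centre of the steel top of the scale platform, 60 mm above the table; the platform is fixed, 260 mm along x, 196 mm along y, on the left.
- tote_a_mid (a point): Centre (42.5 mm up) of the lower tote: loose grey stack-nest tote, 0.8 kg with spools, standing on the scale platform. Both totes are alike: 210 mm long (x), 140 wide (y), 85 high; rim 10 mm thick, 18 mm deep, faces vertical, opening 190 by 120. The second one, stacked the right way (turned 180 degrees about vertical), stands 77 mm higher, with 8 mm play each way inside the rim.
- tote_a_lug_end (a point): Top of the lower tote's rim, middle of its +x end. Lugs (in both totes): flat ledges 8 mm below the rim's top, 22 mm in from both long rims, at x -46 to -2 and +50 to +96 mm: so the +x end has lugs in its corners, the -x end none. The feet are the outward bays at x -86 to -54 and +6 to +42, 104 mm over both sides. Same way round, a tote sinks into the other until only about 37 mm higher.
- tote_b_mid (a point): Centre (42.5 mm up) of the second tote, standing loose on the table in the middle or to the right; same shape and axes as the lower one; 0.2 to 0.33 kg, with spools no higher than 25 mm inside. It starts roughly the same way round as the lower tote, lug end (+x) away from the robot.
- tote_b_lug_end (a point): Top of the second tote's rim, middle of its +x end, the end with lugs in its corners. Rightly stacked, it lies over the lower tote's -x end.
- tote_b_rim_l (a point): Good pinch place: top of the second tote's rim on its +y long side, 24 mm towards +x and 65 mm out from its centre, no lug within 25 mm along the rim (the -y side is alike). Rim 10 mm thick: pinch across it (one finger in, one out), fingertips at most 18 mm below its top (lower, the wall leans inward), 20 N or more as the tote hangs off-centre.
- scissors: red-handled scissors lying flat, 205 mm long, 12 mm high; origin under the pivot region, blades to +x. Bystander.
- craft_knife: slim aluminium craft knife lying flat, 140 mm long, 11 mm thick; origin near its middle. Bystander.
- glue_gun: white glue gun lying on its side, about 180 mm long overall, 34 mm high; origin under its barrel, nozzle to +x. Bystander.
- tape_roll: brown tape roll lying flat, 96 mm across, 24 mm high; origin under its centre. Bystander.
- glue_bottle: white glue bottle standing, 48 mm across, 120 mm high; origin under its centre. Bystander.
- check_weight: small steel check weight with a knob, 32 mm across, 46 mm high; origin under its centre. Bystander.
- card_tube: cardboard tube standing on end, 54 mm across, 130 mm high; origin under its centre. Bystander.

How it is judged:
On the way, in this order (a step that is already met when the one before it is completed fails the run):
1. TARE is pressed fully home, alone, with the second tote still off the scale (value of joint key_tare above 0.003 m and value of joint each of key_power, key_zero, key_add, key_print below 0.001 m and horizontal distance between tote_a_mid and tote_b_mid above 0.14 m), for 0.05 s.
2. the keys are up and the second tote stands, turned end for end, on the lower tote's rim lugs and is let go (z of tote_b_mid in the frame of tote_a_mid between 0.071 and 0.083 m and x of tote_b_mid in the frame of tote_a_mid between -0.014 and 0.014 m and y of tote_b_mid in the frame of tote_a_mid between -0.014 and 0.014 m and x of tote_b_lug_end in the frame of tote_a_mid below -0.07 m and angle between tote_b_mid's own z axis and vertical below 0.06 rad and contact force between the fingers and tote_b below 0.2 N and value of joint each of key_power, key_zero, key_tare, key_add, key_print below 0.001 m), for 0.3 s.
3. ADD is pressed fully home, alone (value of joint key_add above 0.003 m and value of joint each of key_power, key_zero, key_tare, key_print below 0.001 m and z of tote_b_mid in the frame of tote_a_mid between 0.071 and 0.083 m and x of tote_b_mid in the frame of tote_a_mid between -0.014 and 0.014 m and y of tote_b_mid in the frame of tote_a_mid between -0.014 and 0.014 m and x of tote_b_lug_end in the frame of tote_a_mid below -0.07 m and angle between tote_b_mid's own z axis and vertical below 0.06 rad), for 0.05 s.
4. PRINT is pressed fully home, alone (value of joint key_print above 0.003 m and value of joint each of key_power, key_zero, key_tare, key_add below 0.001 m and z of tote_b_mid in the frame of tote_a_mid between 0.071 and 0.083 m and x of tote_b_mid in the frame of tote_a_mid between -0.014 and 0.014 m and y of tote_b_mid in the frame of tote_a_mid between -0.014 and 0.014 m and x of tote_b_lug_end in the frame of tote_a_mid below -0.07 m and angle between tote_b_mid's own z axis and vertical below 0.06 rad), for 0.05 s.
At the end, for the whole second after the job is handed in: Second tote released on the lower one's rim lugs, turned end for end, level within 0.06 rad, centre 71-83 mm above the lower one's and within 14 mm along and across; all keys up; lower tote on the platform within 30 mm of its start (all of step 2 and distance of tote_a_mid from where it was at the start of the episode below 0.03 m and horizontal distance between tote_a_mid and pan_mid below 0.05 m); the robot touches nothing.
It fails at once if ON/OFF or ZERO is pressed, or two keys are pressed at once (value of joint any of key_power, key_zero above 0.002 m or value of joint each of key_tare, key_add above 0.002 m or value of joint each of key_add, key_print above 0.002 m or value of joint each of key_tare, key_print above 0.002 m).
It fails at once if TARE is pressed with the second tote on the lower one (value of joint key_tare above 0.002 m and horizontal distance between tote_a_mid and tote_b_mid below 0.1 m).
It fails at once if ADD or PRINT is pressed before the second tote is on the lower one (value of joint any of key_add, key_print above 0.002 m and horizontal distance between tote_a_mid and tote_b_mid above 0.05 m).
It fails at once if the lower tote is pushed more than 30 mm from its place or tipped (distance of tote_a_mid from where it was at the start of the episode above 0.03 m or angle between tote_a_mid's own z axis and vertical above 0.2 rad).
It fails at once if a bystander is moved by more than 30 mm (distance of any of scissors, craft_knife, glue_gun, tape_roll, glue_bottle, check_weight, card_tube from where it was at the start of the episode above 0.03 m).
It also fails if it takes over 67 s, if anything falls off the work surface, if the arm or the gripper's body presses on something with over 40 N, if the wrist force passes 120 N, or if a joint passes its speed limit or range.

## Working session

There is one attempt and no reset: what is moved stays moved. The work goes in short steps, Python scripts to look and compute and a tool call to move; the robot and the scene stay as the last step left them, time stands still between calls to the robot, and variables do not carry over. Pictures are saved under pics/ and viewed, at most 10 in all, crops included, and the job is handed in when it is done.

Besides the shell and the picture viewer there is one more tool, called after ">>>" as name(argument=value, ...) on one line, values as JSON. step_arm: Moves the arm, as the interface text tells. Scaled input: -1 to 1 covers 0.5 m each way for a shift and pi/4 rad each way for a turn. Its arguments: {"type":"object","properties":{"targets":{"type":"string"}},"required":["targets"]}

```bash
mkdir -p pics; cat > h.py <<'E'
import numpy as np, cv2
from workcell import bot
def ray(name,px,info=None):
    i=info or bot.camera_info(name); f=210/np.tan(np.radians(i["vertical_fov"])/2)
    px=np.atleast_2d(np.array(px,float)); T=np.array(i["pose"])
    d=np.c_[(px[:,0]-i["cx"])/f,-(px[:,1]-i["cy"])/f,-np.ones(len(px))]@T[:3,:3].T
    return T[:3,3],d
def plane(name,px,z,info=None):
    o,d=ray(name,px,info); return o+d*((z-o[2])/d[:,2])[:,None]
def snap(name,fn,crop=None,s=1):
    im=cv2.cvtColor(bot.camera(name),cv2.COLOR_RGB2BGR); cv2.imwrite("pics/raw_"+fn,im)
    if crop: im=im[crop[1]:crop[3],crop[0]:crop[2]]
    if s!=1: im=cv2.resize(im,None,fx=s,fy=s,interpolation=cv2.INTER_CUBIC)
    cv2.imwrite("pics/"+fn,im)
E
python3 - <<'E'
from h import *
for n in("top","scene"):
    snap(n,n+".png",s=1.42); i=bot.camera_info(n); print(n,{k:(np.round(v,3).tolist() if not isinstance(v,(str,dict,type(None))) else v) for k,v in i.items()})
o=bot.get_obs();print(o["eef_pos"],o["tool_rot"],o["clock"])
E
```

```text
top {'vertical_fov': 53.194, 'cx': 282.517, 'cy': 205.136, 'pose': [[-0.001, 0.988, -0.152, 0.366], [-1.0, 0.002, 0.019, 0.032], [0.019, 0.152, 0.988, 1.425], [0.0, 0.0, 0.0, 1.0]]}
scene {'vertical_fov': 42.525, 'cx': 273.798, 'cy': 209.329, 'pose': [[-0.814, -0.456, 0.361, 1.036], [0.581, -0.621, 0.527, 0.704], [-0.016, 0.638, 0.77, 1.142], [0.0, 0.0, 0.0, 1.0]]}
[0.22208296 0.44732182 0.23050289] [ 2.28381123e-01  9.73571347e-01 -9.22225901e-04 -2.12624614e-04] 0.1
```

View pics/top.png

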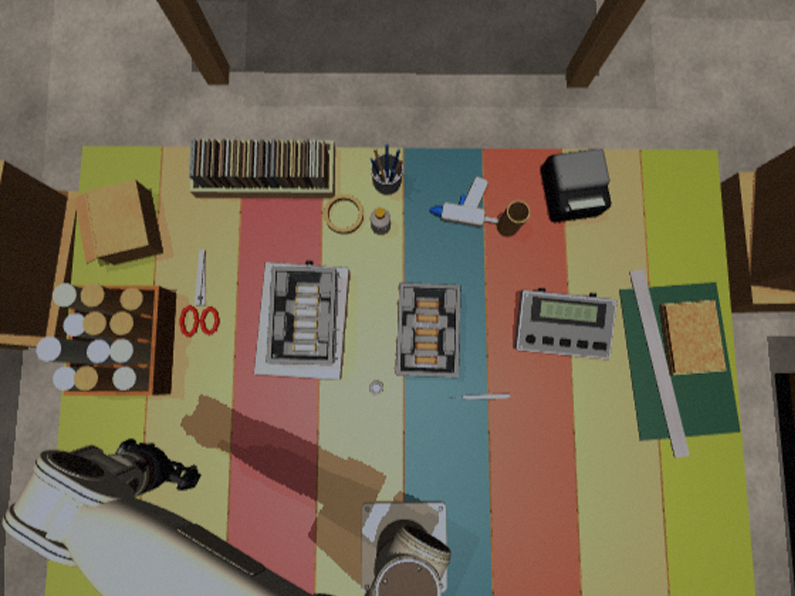

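View pics/scene.png

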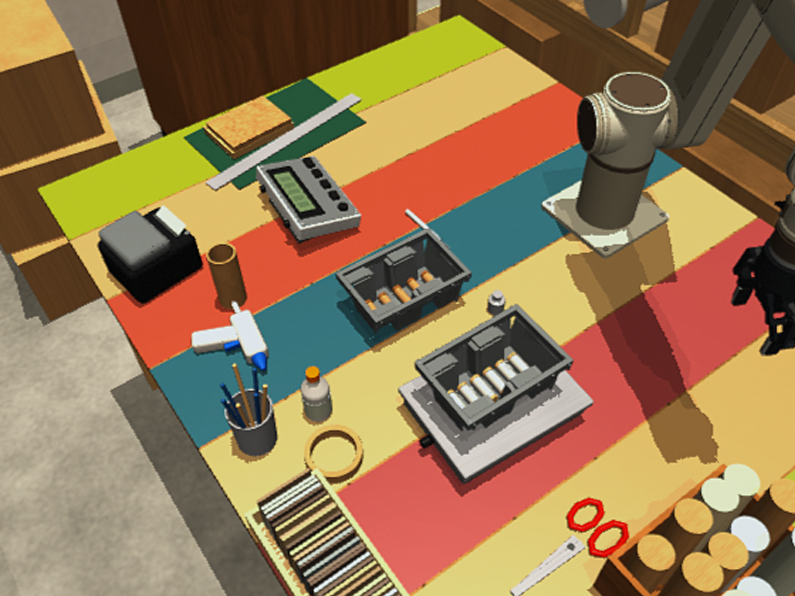

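The top view (scaled 1.42) shows the lower tote on the pan around (304,316), the second tote around (429,330), the indicator around (566,325) with its key row from (531,338) to (601,346). The check weight is at (376,387) and the craft knife at (486,397). The scene view agrees, and both totes have their lug end away from the robot.

```bash
python3 - <<'E'
from h import *
im=cv2.imread("pics/raw_top.png")
cv2.imwrite("pics/topcrop.png",cv2.resize(im[180:280,170:440],None,fx=2.95,fy=2.95,interpolation=cv2.INTER_CUBIC))
s=1.42
def P(l,pts,z): print(l,plane("top",np.array(pts)/s,z).round(3).tolist())
P("keys",[(531,338),(548.5,340.5),(565.5,342.5),(583,344.5),(601,346)],.055)
P("B rim",[(399,284),(460,283),(460,377),(396,376)],.085)
P("A rim",[(275,266),(335,265),(334,364),(270,363)],.145)
P("pan",[(266,263),(350,266),(341,379),(255,375)],.06)
P("weight",[(376,387)],.04);P("knife",[(463,398),(509,396)],.01);P("tube",[(516,211)],.13)
P("glue",[(380,212)],.12);P("gun",[(435,211),(500,220),(478,183)],.03)
# two-view check on B and TARE key
oa,da=ray("top",[(429/s,330/s)]);
E
```

```text
keys [[0.468, -0.294, 0.055], [0.462, -0.335, 0.055], [0.458, -0.374, 0.055], [0.453, -0.414, 0.055], [0.449, -0.456, 0.055]]
B rim [[0.589, 0.011, 0.085], [0.591, -0.128, 0.085], [0.379, -0.125, 0.085], [0.381, 0.018, 0.085]]
A rim [[0.618, 0.282, 0.145], [0.62, 0.152, 0.145], [0.406, 0.15, 0.145], [0.408, 0.286, 0.145]]
pan [[0.642, 0.32, 0.06], [0.635, 0.125, 0.06], [0.375, 0.142, 0.06], [0.384, 0.336, 0.06]]
weight [[0.357, 0.063, 0.04]]
knife [[0.331, -0.14, 0.01], [0.335, -0.248, 0.01]]
tube [[0.749, -0.252, 0.13]]
glue [[0.748, 0.054, 0.12]]
gun [[0.777, -0.077, 0.03], [0.755, -0.235, 0.03], [0.848, -0.183, 0.03]]
```

View pics/topcrop.png

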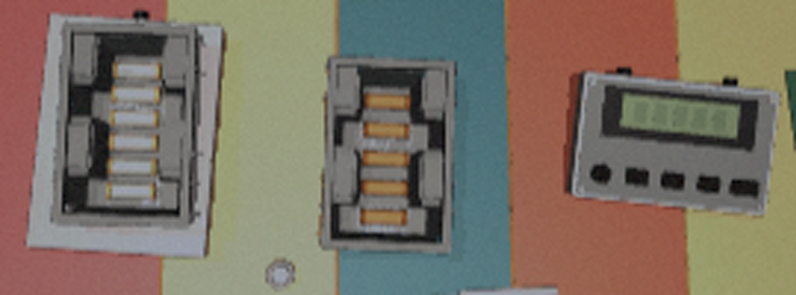

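Sizes agree: the rims come out at about 210×140 and the keys 40 mm apart. First move goes up and over the lower tote with the closing axis along world y, so I can look from the wrist.

>>> step_arm(targets="-1 0.36 -0.46 0.3 0 0 0.56;-1 0.36 -0.46 0.3 0 0 0.56;-1 0.36 -0.46 0.3 0 0 0.56;-1 0.36 -0.46 0.3 0 0 0.56;-1 0.36 -0.46 0.3 0 0 0.56;-1 0.36 -0.46 0.3 0 0 0.56;-1 0.36 -0.46 0.3 0 0 0.56;-1 0.36 -0.46 0.3 0 0 0.56;-1 0.36 -0.46 0.3 0 0 0.56;-1 0.36 -0.46 0.3 0 0 0.56")

```text
clock: 0.93
eef_pos: [0.4038, 0.2165, 0.382]
tool_rot: [0.013, 1.0, 0.0, 0.001]
ft_force: [0.4, 0.3, -0.4]
grip_width: -0.0002
grasp_force: 0.0
```

```bash
python3 - <<'E'
from h import *
o=bot.get_obs();print(o["eef_pos"].round(4),o["tool_rot"].round(4),o["joint_pos"].round(3),o["clock"])
i=bot.camera_info("wrist"); np.save("iA.npy",i,allow_pickle=True); print(i["vertical_fov"],i["cx"],i["cy"],np.round(i["pose"],3).tolist())
snap("wrist","wA.png")
E
```

```text
[0.4038 0.2165 0.382 ] [1.280e-02 9.999e-01 5.000e-04 8.000e-04] [0.492 0.143 0.271 1.697 0.    0.518] 0.9333
68.30617499496427 280.43971921800363 204.7263468765454 [[0.026, -0.948, -0.317, 0.322], [1.0, 0.025, 0.007, 0.218], [0.001, -0.317, 0.949, 0.524], [0.0, 0.0, 0.0, 1.0]]
```

View pics/wA.png

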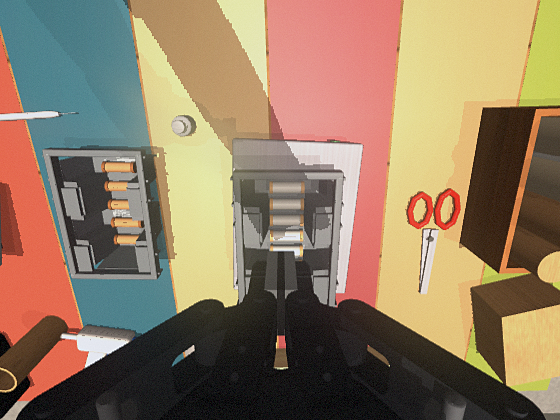

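The wrist view shows the second tote's rim with corners near (44,150), (158,148), (160,277), (75,278). The lower tote's near-end corners are near (233,172) and (342,171), and the fingers hide its far end.

```bash
python3 - <<'E'
from h import *
i=np.load("iA.npy",allow_pickle=True).item()
im=cv2.imread("pics/raw_wA.png")
a=cv2.resize(im[140:290,30:180],None,fx=2.6,fy=3.9,interpolation=cv2.INTER_CUBIC)
b=cv2.resize(im[140:290,220:370],None,fx=2.6,fy=3.9,interpolation=cv2.INTER_CUBIC)
cv2.imwrite("pics/wAcrop.png",np.hstack([a,b]))
B=[(44,150),(158,148),(160,277),(75,278)]; A=[(233,172),(342,171)]
print(plane("wrist",B,.085,i).round(3).tolist());print(plane("wrist",A,.145,i).round(3).tolist())
E
```

```text
[[0.378, -0.116, 0.085], [0.38, 0.045, 0.085], [0.587, 0.017, 0.085], [0.585, -0.121, 0.085]]
[[0.404, 0.157, 0.145], [0.406, 0.293, 0.145]]
```

View pics/wAcrop.png

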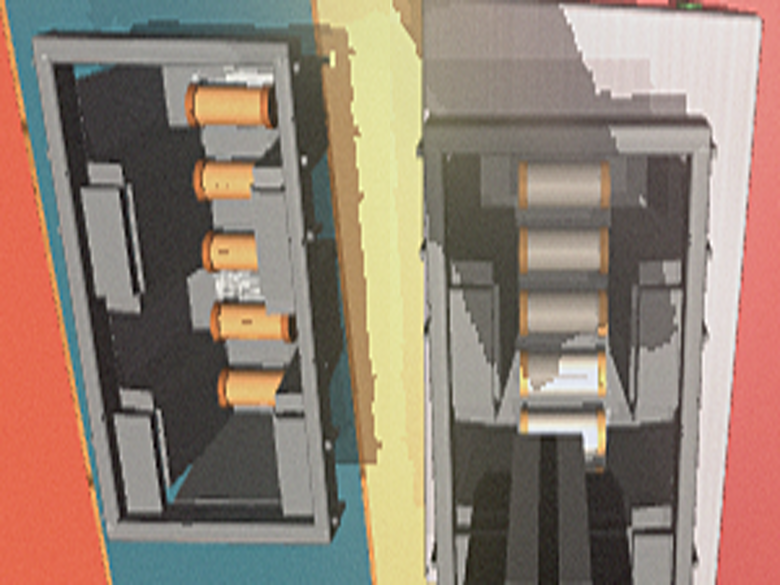

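The crop puts the second tote's outer rim corners at (43.5,149.5), (142.3,150.3), (156.5,277), (72.3,277.5). The lower tote's near corners are at (233.8,170.5) and (343.5,170.5), with its side edges at (236.2,290) and (336.2,290).

```bash
python3 - <<'E'
from h import *
i=np.load("iA.npy",allow_pickle=True).item()
B=[(43.5,149.5),(142.3,150.3),(156.5,277),(72.3,277.5)]; A=[(233.8,170.5),(343.5,170.5),(336.2,290),(236.2,290)]
for n,p,z in(("B",B,.085),("A",A,.145)):
    q=plane("wrist",p,z,i)[:,:2]; print(n,q.round(4).tolist(),q.mean(0).round(4), "yaws",[round(float(np.arctan2(*(b-a)[::-1])),3) for a,b in((q[0],q[3]),(q[1],q[2]))],np.linalg.norm(q[1]-q[0]).round(4),np.linalg.norm(q[2]-q[3]).round(4))
E
```

```text
B [[0.3775, -0.1165], [0.3823, 0.0223], [0.5864, 0.0111], [0.5837, -0.1253]] [ 0.4825 -0.0521] yaws [-0.043, -0.055] 0.1389 0.1364
A [[0.402, 0.1586], [0.4056, 0.295], [0.5782, 0.2912], [0.5744, 0.1493]] [0.4901 0.2235] yaws [-0.054, -0.022] 0.1365 0.142
```

>>> step_arm(targets="-1 0 -0.8 0 0 0 -0.1;-1 0 -0.8 0 0 0 -0.1;-1 0 -0.8 0 0 0 -0.1;-1 0 -0.8 0 0 0 -0.1;-1 0 -0.8 0 0 0 -0.1;-1 0 -0.8 0 0 0 -0.1;-1 0 -0.8 0 0 0 -0.1;-1 0 -0.8 0 0 0 -0.1;-1 0 -0.8 0 0 0 -0.1;-1 0 -0.8 0 0 0 -0.1")

```text
clock: 1.82
eef_pos: [0.4019, -0.1836, 0.3797]
tool_rot: [0.05, 0.999, 0.0, -0.001]
ft_force: [1.5, -0.3, 0.1]
grip_width: 0.0002
grasp_force: 0.0
```

>>> step_arm(targets="-1 -0.05 -0.38 -0.3 0 0 0;-1 -0.05 -0.38 -0.3 0 0 0;-1 -0.05 -0.38 -0.3 0 0 0;-1 -0.05 -0.38 -0.3 0 0 0;-1 -0.05 -0.38 -0.3 0 0 0;-1 -0.05 -0.38 -0.3 0 0 0;-1 -0.05 -0.38 -0.3 0 0 0;-1 -0.05 -0.38 -0.3 0 0 0")

```text
clock: 2.48
eef_pos: [0.3766, -0.3703, 0.2279]
tool_rot: [0.05, 0.999, 0.003, -0.002]
ft_force: [0.0, 0.4, 0.7]
grip_width: 0.0001
grasp_force: 0.0
```

```bash
python3 - <<'E'
from h import *
i=bot.camera_info("wrist"); np.save("iK.npy",i,allow_pickle=True)
snap("wrist","wK.png")
im=cv2.imread("pics/raw_wK.png"); g=cv2.cvtColor(im,cv2.COLOR_BGR2GRAY)
n,l,st,c=cv2.connectedComponentsWithStats((g<60).astype(np.uint8))
for k in range(1,n):
    if 80<st[k,4]<6000: print(st[k].tolist(),c[k].round(1),plane("wrist",[c[k]],.062,i).round(4).tolist())
print(bot.get_obs()["eef_pos"].round(4))
E
```

```text
[483, 163, 77, 182, 5021] [511.8 235.1] [[0.4564, -0.125, 0.062]]
[311, 247, 21, 16, 249] [319.2 253.7] [[0.4573, -0.3347, 0.062]]
[540, 262, 20, 39, 376] [553.1 280.1] [[0.5181, -0.0705, 0.062]]
[517, 328, 43, 11, 254] [542.2 333.4] [[0.5927, -0.0709, 0.062]]
[ 0.3774 -0.3702  0.2297]
```

View pics/wK.png

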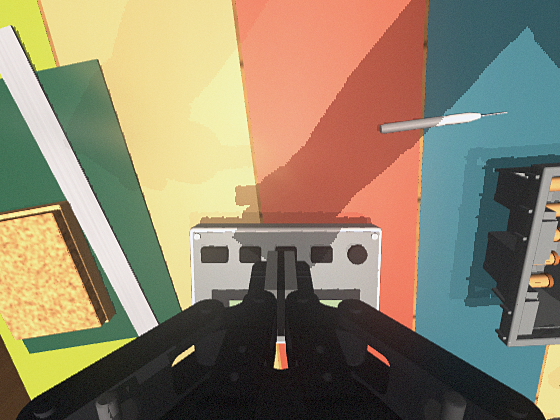

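The view shows the row right to left: ON/OFF (358,254), ZERO (321,254), TARE (285.5,254), ADD (250.5,254), PRINT (214,254).

```bash
python3 - <<'E'
from h import *
i=np.load("iK.npy",allow_pickle=True).item()
q=plane("wrist",[(358,254),(321,254),(285.5,254),(250.5,254),(214,254)],.062,i); print(q.round(4).tolist(), np.arctan2((q[0]-q[4])[1],(q[0]-q[4])[0])-np.pi/2)
q=plane("wrist",[(378,228),(192,227)],.04,i);print(q.round(4).tolist())
E
```

```text
[[0.4621, -0.292, 0.062], [0.4579, -0.3328, 0.062], [0.4539, -0.3718, 0.062], [0.4499, -0.4102, 0.062], [0.4458, -0.4503, 0.062]] -0.10270321003209393
[[0.443, -0.2632, 0.04], [0.4199, -0.4758, 0.04]]
```

>>> step_arm(targets="-1 0.155 -0.006 -0.15 0 0 0;-1 0.155 -0.006 -0.15 0 0 0;-1 0.155 -0.006 -0.28 0 0 0;-1 0.155 -0.006 -0.28 0 0 0;-1 0.155 -0.006 -0.28 0 0 0;-1 0.155 -0.006 -0.28 0 0 0;-1 0.155 -0.006 -0.3 0 0 0;-1 0.155 -0.006 -0.3 0 0 0;-1 0.155 -0.006 -0.3 0 0 0;-1 0.155 -0.006 -0.3 0 0 0")

```text
clock: 3.37
eef_pos: [0.4555, -0.3761, 0.0838]
tool_rot: [0.05, 0.999, -0.001, 0.002]
ft_force: [-0.1, -0.1, 0.9]
grip_width: 0.0001
grasp_force: 0.0
```

>>> step_arm(targets="-1 0 0.004 -0.02 0 0 0;-1 0 0.004 -0.03 0 0 0;-1 0 0.004 -0.03 0 0 0;-1 0 0.004 -0.034 0 0 0;-1 0 0.004 -0.038 0 0 0;-1 0 0.004 -0.038 0 0 0")

```text
clock: 3.87
eef_pos: [0.4548, -0.3731, 0.0622]
tool_rot: [0.05, 0.999, 0.0, -0.0]
ft_force: [-0.5, 0.8, 2.8]
grip_width: -0.0002
grasp_force: 1.3
```

>>> step_arm(targets="-1 0 0 -0.003 0 0 0;-1 0 0 -0.005 0 0 0;-1 0 0 -0.007 0 0 0;-1 0 0 -0.007 0 0 0;-1 0 0 -0.007 0 0 0")

```text
clock: 4.28
eef_pos: [0.4553, -0.3732, 0.0597]
tool_rot: [0.05, 0.999, -0.0, 0.001]
ft_force: [-0.3, 2.0, 6.4]
grip_width: 0.0003
grasp_force: 3.1
```

>>> step_arm(targets="-1 0 0 -0.003 0 0 0;-1 0 0 -0.004 0 0 0;-1 0 0 -0.004 0 0 0")

```text
clock: 4.53
eef_pos: [0.4554, -0.3732, 0.0593]
tool_rot: [0.05, 0.999, -0.0, 0.001]
ft_force: [-3.9, 3.5, 13.3]
grip_width: -0.0001
grasp_force: 7.5
```

TARE hit its stop (13 N, no further travel). Lifting off and heading to the second tote.

>>> step_arm(targets="-1 0 0 0.08 0 0 0;-1 0 0 0.16 0 0 0;-1 0 0 0.24 0 0 0;-0.1 0.05 0.07 0.3 0 0 0.074;-0.1 0.08 0.15 0.3 0 0 0.074;-0.1 0.11 0.76 0.3 0 0 0.074;-0.1 0.11 0.76 0.3 0 0 0.074;-0.1 0.11 0.76 0.3 0 0 0.074;-0.1 0.11 0.76 0.3 0 0 0.074;-0.1 0.11 0.76 0.3 0 0 0.074")

```text
clock: 5.37
eef_pos: [0.5032, -0.0977, 0.2062]
tool_rot: [0.021, 1.0, -0.0, 0.0]
ft_force: [0.5, -0.8, -0.8]
grip_width: 0.0388
grasp_force: 0.0
```

>>> step_arm(targets="-0.1 0 0.3 0 0 0 0;-0.1 0 0.3 0 0 0 0;-0.1 0 0.3 0 0 0 0;-0.1 0 0.3 0 0 0 0;-0.1 0 0.3 0 0 0 0;-0.1 0 0.3 0 0 0 0")

```text
clock: 5.87
eef_pos: [0.5033, 0.0518, 0.2061]
tool_rot: [0.019, 1.0, -0.0, -0.0]
ft_force: [0.3, -0.3, -0.1]
grip_width: 0.0386
grasp_force: 0.0
```

```bash
python3 - <<'E'
from h import *
o=bot.get_obs();print(o["eef_pos"].round(4),o["tool_rot"].round(4),o["joint_pos"].round(3),o["grip_width"])
i=bot.camera_info("wrist"); np.save("iB.npy",i,allow_pickle=True)
snap("wrist","wB.png",s=1.42)
E
```

```text
[0.5033 0.0518 0.2061] [ 1.900e-02  9.998e-01 -4.000e-04 -1.000e-04] [ 1.030e-01  2.650e-01 -2.900e-02  1.277e+00 -1.000e-03  1.410e-01] 0.03861559287876806
```

View pics/wB.png

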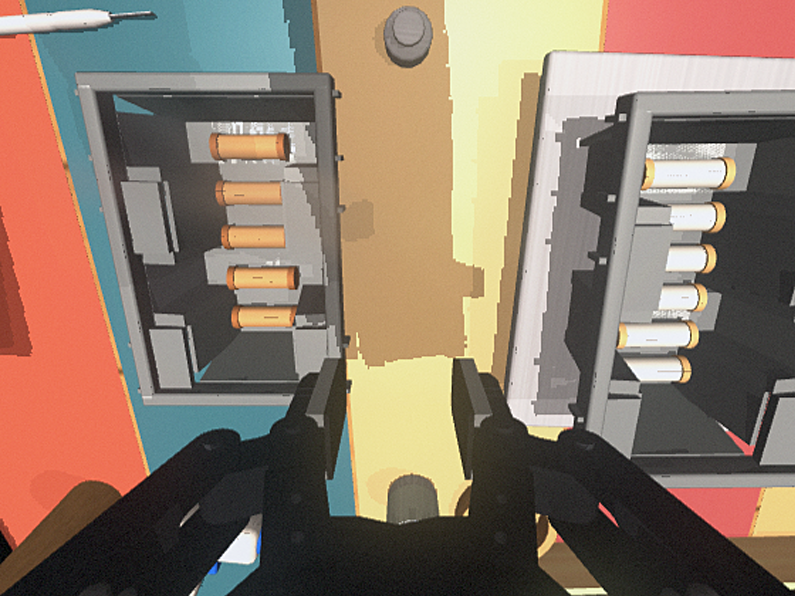

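The wrist view (scaled 1.42) shows the second tote's rim corners at (78,74), (335,74) and (142,403), with its right edge running to (344,360). The lower tote's left rim edge runs from (619,95) to its far corner at (579,484).

```bash
python3 - <<'E'
from h import *
i=np.load("iB.npy",allow_pickle=True).item(); s=1.42
B=plane("wrist",np.array([(78,74),(335,74),(142,403),(344,360)])/s,.085,i)[:,:2]
A=plane("wrist",np.array([(619,95),(579,484)])/s,.145,i)[:,:2]
print(B.round(4).tolist(),A.round(4).tolist())
def fr(c,y,p): return np.array(c)+np.array([[np.cos(y),-np.sin(y)],[np.sin(y),np.cos(y)]])@np.array(p)
yB=np.mean([np.arctan2(*(B[2]-B[0])[::-1]),np.arctan2(*(B[3]-B[1])[::-1])])
cB=fr((B[1]+B[2])/2,yB,(0,0)); yA=np.arctan2(*(A[1]-A[0])[::-1]); cA=fr((A[0]+A[1])/2,yA,(0,.07))
print("B",cB,yB,"rim_l",fr(cB,yB,(.024,.065)),"A",cA,yA,np.linalg.norm(A[1]-A[0]))
E
```

```text
[[0.3788, -0.1172], [0.3842, 0.0219], [0.5837, -0.1281], [0.5562, 0.0135]] [[0.4055, 0.149], [0.609, 0.1505]]
B [ 0.48392196 -0.05310493] -0.05130878430067745 rim_l [0.51122398 0.01057866] A [0.50667839 0.21974773] 0.007558792418316348 0.20351774223723024
```

>>> step_arm(targets="-0.1 0.016 -0.083 0 0 0 -0.013;-0.1 0.016 -0.083 -0.05 0 0 -0.013;-0.1 0.016 -0.083 -0.12 0 0 -0.013;-0.1 0.016 -0.083 -0.19 0 0 -0.013;-0.1 0.016 -0.083 -0.24 0 0 -0.013;-0.1 0.016 -0.083 -0.26 0 0 -0.013;-0.1 0.016 -0.083 -0.274 0 0 -0.013;-0.1 0.016 -0.083 -0.274 0 0 -0.013;-0.1 0.016 -0.083 -0.274 0 0 -0.013")

```text
clock: 6.67
eef_pos: [0.5125, 0.0086, 0.0705]
tool_rot: [0.026, 1.0, -0.0, 0.001]
ft_force: [0.7, 0.6, 0.0]
grip_width: 0.0386
grasp_force: 0.0
```

>>> step_arm(targets="-1 0 0.002 0 0 0 0;-1 0 0.002 0 0 0 0;-1 0 0.002 0 0 0 0;-1 0 0.002 0 0 0 0;-1 0 0.002 0 0 0 0;-1 0 0.002 0 0 0 0;-1 0 0.002 0 0 0 0;-1 0 0.002 0 0 0 0")

```text
clock: 7.33
eef_pos: [0.513, 0.0103, 0.0711]
tool_rot: [0.026, 1.0, 0.0, 0.002]
ft_force: [0.5, -0.4, 6.2]
grip_width: 0.0083
grasp_force: 61.0
```

Gripped at 61 N. Lifting.

>>> step_arm(targets="-1 0 0 0.02 0 0 0;-1 0 0 0.04 0 0 0;-1 0 0 0.08 0 0 0;-1 0 0 0.13 0 0 0;-1 0 0 0.19 0 0 0;-1 0 0 0.25 0 0 0;-1 0 0 0.32 0 0 0;-1 0 0 0.39 0 0 0;-1 0 0 0.45 0 0 0;-1 0 0 0.5 0 0 0")

```text
clock: 8.17
eef_pos: [0.5112, 0.0103, 0.3229]
tool_rot: [0.026, 1.0, 0.0, 0.001]
ft_force: [0.2, 0.1, -1.6]
grip_width: 0.0082
grasp_force: 59.8
```

```bash
python3 - <<'E'
from h import *
o=bot.get_obs();print(o["eef_pos"].round(4),o["joint_pos"].round(3),o["grip_width"],o["grasp_force"],o["ft_force"],o["ft_torque"])
E
```

```text
[0.5112 0.0103 0.3229] [0.02  0.243 0.244 1.569 0.    0.072] 0.008193418494666102 59.80357468128204 [ 0.2413172   0.13727999 -1.64852525] [ 0.15802358 -0.16735498  0.03160003]
```

>>> step_arm(targets="-1 0 0 0 0 0 0.05;-1 0 0 0 0 0 0.15;-1 0 0 0 0 0 0.27;-1 0 0 0 0 0 0.4;-1 0 0 0 0 0 0.52;-1 0 0 0 0 0 0.64;-1 0 0 0 0 0 0.76;-1 0 0 0 0 0 0.88;-1 0 0 0 0 0 1;-1 0 0 0 0 0 1")

```text
clock: 9.0
eef_pos: [0.5109, 0.0103, 0.3198]
tool_rot: [-0.359, 0.933, 0.0, -0.0]
ft_force: [-0.2, 0.2, -2.1]
grip_width: 0.0083
grasp_force: 59.8
```

>>> step_arm(targets="-1 0 0.01 0 0 0 0.1;-1 0 0.02 0 0 0 0.2;-1 0 0.03 0 0 0 0.32;-1 0 0.04 0 0 0 0.44;-1 0 0.05 0 0 0 0.56;-1 0 0.06 0 0 0 0.67;-1 0 0.07 0 0 0 0.78;-1 0 0.08 0 0 0 0.89;-1 0 0.1 0 0 0 1;-1 0 0.1 0 0 0 1")

```text
clock: 9.83
eef_pos: [0.5109, 0.0614, 0.3195]
tool_rot: [-0.689, 0.725, 0.001, -0.0]
ft_force: [0.4, 0.1, -2.1]
grip_width: 0.0083
grasp_force: 59.8
```

>>> step_arm(targets="-1 0 0.01 0 0 0 0.1;-1 0 0.02 0 0 0 0.2;-1 -0.01 0.03 0 0 0 0.32;-1 -0.01 0.04 0 0 0 0.44;-1 -0.01 0.05 0 0 0 0.56;-1 -0.02 0.06 0 0 0 0.67;-1 -0.02 0.07 0 0 0 0.78;-1 -0.03 0.08 0 0 0 0.89;-1 -0.03 0.1 0 0 0 1;-1 -0.03 0.1 0 0 0 1")

```text
clock: 10.67
eef_pos: [0.4959, 0.1108, 0.3195]
tool_rot: [0.914, -0.407, -0.0, 0.0]
ft_force: [-0.9, 0.3, -3.1]
grip_width: 0.0085
grasp_force: 59.8
```

>>> step_arm(targets="-1 0 0.01 0 0 0 0.1;-1 0 0.02 0 0 0 0.2;-1 -0.01 0.03 0 0 0 0.32;-1 -0.01 0.04 0 0 0 0.44;-1 -0.01 0.05 0 0 0 0.56;-1 -0.02 0.06 0 0 0 0.67;-1 -0.02 0.07 0 0 0 0.78;-1 -0.024 0.08 0 0 0 0.89;-1 -0.024 0.09 0 0 0 1;-1 -0.024 0.09 0 0 0 1")

```text
clock: 11.5
eef_pos: [0.4843, 0.1551, 0.3195]
tool_rot: [1.0, -0.027, -0.0, 0.0]
ft_force: [0.4, 0.1, -4.3]
grip_width: 0.0083
grasp_force: 59.8
```

```bash
python3 - <<'E'
from h import *
o=bot.get_obs();print(o["eef_pos"].round(4),o["tool_rot"].round(4),o["joint_pos"].round(3),o["grip_width"],o["grasp_force"],o["ft_force"],o["ft_torque"])
snap("scene","sC.png"); snap("wrist","wC.png"); np.save("iC.npy",bot.camera_info("wrist"),allow_pickle=True)
snap("top","tC.png",crop=(150,130,380,300),s=1)
a=cv2.imread("pics/raw_tC.png")[140:290,160:370];b=cv2.imread("pics/raw_wC.png")
cv2.imwrite("pics/C.png",np.vstack([cv2.resize(a,(420,300)),cv2.resize(b,(420,300))]))
E
```

```text
[0.4843 0.1551 0.3195] [ 9.996e-01 -2.700e-02 -1.000e-04  3.000e-04] [ 3.100e-01  2.400e-01  2.310e-01  1.562e+00 -1.000e-03 -2.777e+00] 0.008251791692371948 59.803696274757385 [ 0.42836266  0.05299047 -4.28506143] [-0.15863022  0.10515911  0.0028714 ]
```

View pics/C.png

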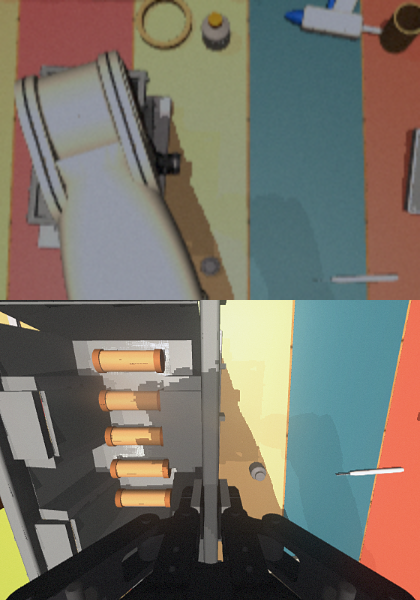

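The arm now holds the tote over the lower one, turned and clean of the fingers. I'll refine the lower tote's yaw with edge line fits in the pictures I already have.

```bash
python3 - <<'E'
from h import *
def edge(img,p,q,w=4,n=40):
    g=cv2.GaussianBlur(cv2.cvtColor(cv2.imread(img),cv2.COLOR_BGR2GRAY),(3,3),0).astype(np.float32)
    p,q=np.array(p,float),np.array(q,float); d=(q-p)/np.linalg.norm(q-p); nrm=np.array([-d[1],d[0]]); t=np.linspace(-w,w,8*w+1)
    pts=[]
    for s in np.linspace(.05,.95,n):
        c=p+s*(q-p); xy=(c+t[:,None]*nrm).astype(np.float32)
        v=cv2.remap(g,xy[None,:,0],xy[None,:,1],cv2.INTER_LINEAR)[0]; pts.append(c+t[np.argmax(abs(np.gradient(v)))]*nrm)
    l=cv2.fitLine(np.array(pts,np.float32),cv2.DIST_HUBER,0,.01,.01).ravel()
    f=lambda a: l[2:]+l[:2]*np.dot(a-l[2:],l[:2]); return f(p),f(q)
iA=np.load("iA.npy",allow_pickle=True).item();iB=np.load("iB.npy",allow_pickle=True).item();iT=bot.camera_info("top")
T=lambda *a:[np.array(x)/2.95+[170,180] for x in a]; W=lambda *a:[np.array(x)/1.42 for x in a]
def show(l,img,pq,z,i):
    r=plane("x",edge(img,*pq),z,i)[:,:2]; d=r[1]-r[0]; print(l,r.round(4).tolist(),"yaw",round(float(np.arctan2(d[1],d[0])),4))
t="pics/raw_top.png"
show("T A left",t,T((52,222),(65,22)),.145,iT);show("T A right",t,T((194,225),(199,28)),.145,iT)
show("T B left",t,T((322,250),(330,58)),.085,iT);show("T B right",t,T((450,253),(455,60)),.085,iT)
show("T A near",t,T((52,222),(192,227)),.145,iT);show("T A far",t,T((65,22),(199,26)),.145,iT)
w="pics/raw_wB.png"
show("W A left",w,W((619,95),(579,484)),.145,iB)
show("W A near",w,W((640,93),(790,89)),.145,iB);show("W B near",w,W((78,74),(335,74)),.085,iB);show("W B left",w,W((78,74),(142,403)),.085,iB);show("W B right",w,W((335,74),(344,360)),.085,iB)
a="pics/raw_wA.png"
show("a A left",a,((233.8,171),(236.2,290)),.145,iA);show("a A right",a,((343,171),(336.2,290)),.145,iA);show("a A near",a,((234,170.3),(343,170.3)),.145,iA)
E
```

```text
T A left [[0.4087, 0.2876], [0.6172, 0.2824]] yaw -0.025
T A right [[0.4059, 0.1483], [0.6114, 0.1458]] yaw -0.0121
T B left [[0.3813, 0.009], [0.5896, 0.0146]] yaw 0.0269
T B right [[0.3787, -0.1082], [0.5881, -0.1262]] yaw -0.086
T A near [[0.4179, 0.2941], [0.4167, 0.1509]] yaw -1.5789
T A far [[0.6122, 0.2871], [0.6089, 0.1468]] yaw -1.5937
W A left [[0.4055, 0.1492], [0.6093, 0.1524]] yaw 0.0155
W A near [[0.404, 0.1576], [0.4058, 0.2208]] yaw 1.5424
W B near [[0.3783, -0.117], [0.3837, 0.022]] yaw 1.532
W B left [[0.379, -0.119], [0.5835, -0.1273]] yaw -0.0405
W B right [[0.3842, 0.0214], [0.5562, 0.0141]] yaw -0.0421
a A left [[0.4028, 0.1549], [0.5743, 0.1509]] yaw -0.023
a A right [[0.4064, 0.296], [0.5782, 0.2911]] yaw -0.0282
a A near [[0.3992, 0.1592], [0.4086, 0.2944]] yaw 1.501
```

>>> step_arm(targets="-1 0 0 -0.03 0 0 0.04;-1 0 0 -0.07 0 0 0.04;-1 0 0 -0.11 0 0 0.04;-1 0 0 -0.15 0 0 0.04;-1 0 0 -0.175 0 0 0.04;-1 0 0 -0.19 0 0 0.04;-1 0 0 -0.19 0 0 0.04;-1 0 0 -0.19 0 0 0.04")

```text
clock: 12.32
eef_pos: [0.4846, 0.1549, 0.2247]
tool_rot: [1.0, -0.011, -0.0, 0.0]
ft_force: [0.2, -0.6, -2.6]
grip_width: 0.0079
grasp_force: 59.8
```

```bash
python3 - <<'E'
from h import *
o=bot.get_obs();print(o["eef_pos"].round(4),o["tool_rot"].round(4),o["ft_force"])
snap("scene","sD.png",crop=(260,170,450,350),s=3.3)
E
```

```text
[0.4846 0.1549 0.2247] [ 9.999e-01 -1.090e-02 -0.000e+00  1.000e-04] [ 0.22987545 -0.55770788 -2.57320111]
```

View pics/sD.png

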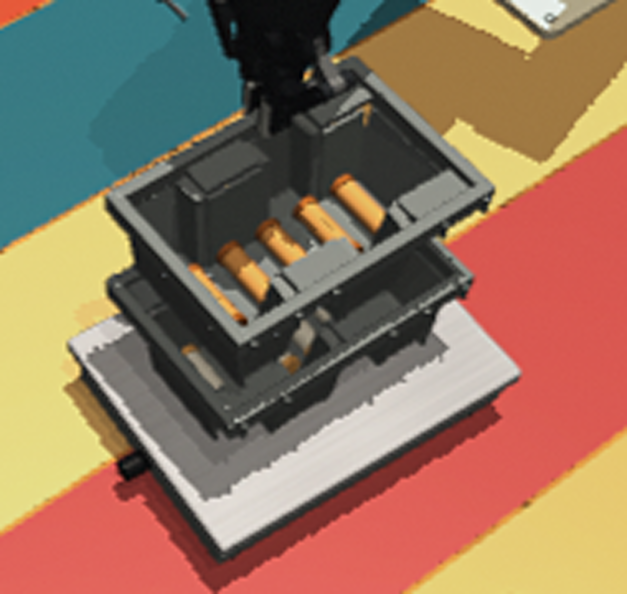

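The upper tote hangs turned the right way over the lower one. Crop corners (scale 3.3) are (107,197), (240,342), (493,190) for the upper rim and (107,283), (232,427), (472,280) for the lower rim.

```bash
python3 - <<'E'
from h import *
f=lambda p:np.array(p)/3.3+[260,170]
u=plane("scene",f([(107,197),(240,342),(493,190)]),.2388)[:,:2]; l=plane("scene",f([(107,283),(232,427),(472,280)]),.145)[:,:2]
print(u.round(4).tolist(),l.round(4).tolist()); d=u-l; print(d.round(4).tolist(), ((u[0]+u[2])/2).round(4),((l[0]+l[2])/2).round(4))
for q in(u,l): print(np.linalg.norm(q[0]-q[1]).round(4),np.linalg.norm(q[2]-q[1]).round(4),np.arctan2(*(q[1]-q[2])[::-1]).round(4))
E
```

```text
[[0.6135, 0.1544], [0.6147, 0.2889], [0.4116, 0.2953]] [[0.6136, 0.1562], [0.6159, 0.2923], [0.4128, 0.2998]]
[[-0.0001, -0.0018], [-0.0012, -0.0034], [-0.0012, -0.0046]] [0.5125 0.2248] [0.5132 0.228 ]
0.1346 0.2032 -0.0313
0.1362 0.2033 -0.0369
```

Both totes are aligned within about 3 mm. Lowering gently.

>>> step_arm(targets="-1 0 0.004 -0.008 0 0 0;-1 0 0.004 -0.014 0 0 0;-1 0 0.004 -0.02 0 0 0;-1 0 0.004 -0.025 0 0 0;-1 0 0.004 -0.028 0 0 0;-1 0 0.004 -0.031 0 0 0;-1 0 0.004 -0.031 0 0 0")

```text
clock: 12.95
eef_pos: [0.4844, 0.1571, 0.2088]
tool_rot: [1.0, -0.01, -0.0, 0.0]
ft_force: [0.4, 1.3, -1.8]
grip_width: 0.008
grasp_force: 59.9
```

>>> step_arm(targets="-1 0 0 -0.002 0 0 0;-1 0 0 -0.003 0 0 0;-1 0 0 -0.004 0 0 0;-1 0 0 -0.004 0 0 0")

```text
clock: 13.28
eef_pos: [0.4846, 0.157, 0.2083]
tool_rot: [1.0, -0.01, 0.001, -0.0]
ft_force: [-2.3, -2.1, 6.2]
grip_width: 0.0083
grasp_force: 60.9
```

Contact came at the expected seated height. Opening, then rising.

>>> step_arm(targets="-0.5 0 0 0 0 0 0;-0.5 0 0 0 0 0 0;-0.5 0 0 0 0 0 0;-0.5 0 0 0 0 0 0;-0.5 0 0 0 0 0 0")

```text
clock: 13.7
eef_pos: [0.4845, 0.1572, 0.2068]
tool_rot: [1.0, -0.01, -0.0, -0.0]
ft_force: [0.7, 0.7, 0.6]
grip_width: 0.0211
grasp_force: 0.0
```

>>> step_arm(targets="-0.5 0 0 0.02 0 0 0;-0.5 0 0 0.06 0 0 0;-0.5 0 0 0.12 0 0 0;-0.5 0 0 0.18 0 0 0;-0.5 0 -0.1 0.24 0 0 0;-0.5 0 -0.2 0.24 0 0 0;-0.5 0 -0.3 0.24 0 0 0;-0.5 0 -0.4 0.24 0 0 0;-0.5 0 -0.5 0.24 0 0 0;-0.5 0 -0.5 0.24 0 0 0")

```text
clock: 14.53
eef_pos: [0.4864, -0.0405, 0.3278]
tool_rot: [0.999, -0.034, -0.0, 0.013]
ft_force: [0.6, 0.3, 0.1]
grip_width: 0.0214
grasp_force: 0.0
```

```bash
python3 - <<'E'
from h import *
o=bot.get_obs();print(o["eef_pos"].round(4),o["joint_pos"].round(3),o["clock"])
snap("scene","sE.png",crop=(260,150,450,350),s=3)
E
```

```text
[ 0.4864 -0.0405  0.3278] [-0.067  0.197  0.197  1.57  -0.026 -3.141] 14.5333
```

View pics/sE.png

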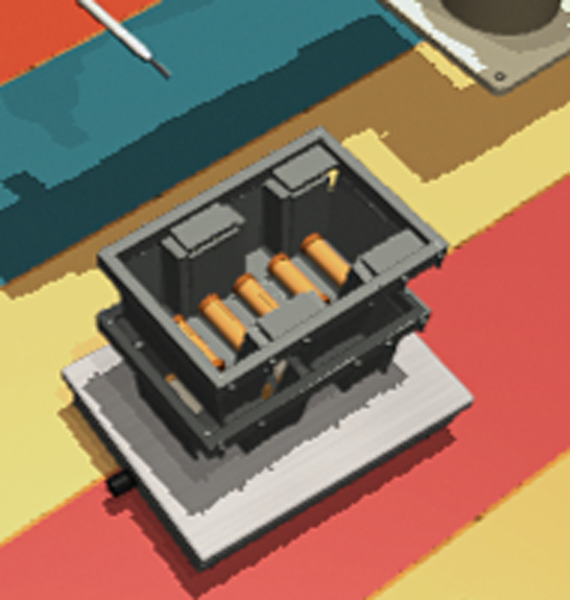

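The tote stands on the lugs, level and free, with upper rim corners at (100,257), (217,385), (446,243). Joint 6 is at its stop, so I'll turn the wrist back before going on.

>>> step_arm(targets="-1 0 0 0 0 0 -0.15;-1 0 0 0 0 0 -0.3;-1 0 0 0 0 0 -0.45;-1 0 0 0 0 0 -0.6;-1 0 0 0 0 0 -0.75;-1 0 0 0 0 0 -0.9;-1 0 0 0 0 0 -1;-1 0 0 0 0 0 -1")

```text
clock: 15.25
eef_pos: [0.4868, -0.0359, 0.3269]
tool_rot: [0.912, -0.411, -0.005, 0.011]
ft_force: [0.1, -0.5, 0.6]
grip_width: 0.0001
grasp_force: 0.0
```

```bash
python3 - <<'E'
from h import *
f=lambda p:np.array(p)/3+[260,150]
u=plane("scene",f([(100,257),(217,386),(446,243)]),.222)[:,:2]; l=plane("scene",f([(100,320),(207,453),(430,319)]),.145)[:,:2]
print((u-l).round(4).tolist());
for q in(u,l): print(np.linalg.norm(q[0]-q[1]).round(4),np.linalg.norm(q[2]-q[1]).round(4))
o=bot.get_obs();print(o["eef_pos"].round(4),o["tool_rot"].round(4),o["joint_pos"].round(3),o["clock"])
E
```

```text
[[0.0002, -0.0012], [-0.0055, -0.0038], [-0.0073, -0.0098]]
0.1318 0.2073
0.1346 0.2057
[ 0.4868 -0.0359  0.3269] [ 0.9117 -0.4107 -0.0054  0.0108] [-0.064  0.212  0.214  1.591 -0.016 -2.359] 15.25
```

>>> step_arm(targets="-1 0 -0.06 0 0 0 -0.15;-1 0 -0.12 0 0 0 -0.3;-1 0 -0.18 0 0 0 -0.45;-1 0 -0.24 0 0 0 -0.6;-1 0 -0.3 0 0 0 -0.75;-1 0 -0.3 0 0 0 -0.9;-1 0 -0.3 0 0 0 -1;-1 0 -0.3 0 0 0 -1")

```text
clock: 15.92
eef_pos: [0.4869, -0.1872, 0.3266]
tool_rot: [-0.685, 0.728, 0.009, -0.008]
ft_force: [0.0, 0.4, -0.5]
grip_width: 0.0002
grasp_force: 0.0
```

>>> step_arm(targets="-1 0 -0.06 0 0 0 -0.15;-1 0 -0.12 0 0 0 -0.3;-1 0 -0.18 0 0 0 -0.45;-1 0 -0.24 0 0 0 -0.6;-1 0 -0.3 0 0 0 -0.75;-1 0 -0.3 0 0 0 -0.9;-1 0 -0.3 0 0 0 -1;-1 0 -0.3 0 0 0 -1")

```text
clock: 16.58
eef_pos: [0.487, -0.3371, 0.3264]
tool_rot: [-0.355, 0.935, 0.012, -0.004]
ft_force: [-1.1, 0.1, 0.4]
grip_width: 0.0
grasp_force: 0.0
```

>>> step_arm(targets="-1 0 0 0 0 0 -0.15;-1 0 0 0 0 0 -0.3;-1 0 0 0 0 0 -0.45;-1 0 0 0 0 0 -0.6;-1 0 0 0 0 0 -0.75;-1 0 0 0 0 0 -0.9;-1 0 0 0 0 0 -1;-1 0 0 0 0 0 -1")

```text
clock: 17.25
eef_pos: [0.4872, -0.3362, 0.3272]
tool_rot: [0.029, 1.0, 0.012, 0.001]
ft_force: [1.3, 0.3, -0.8]
grip_width: -0.0001
grasp_force: 0.0
```

```bash
python3 - <<'E'
from h import *
from scipy.spatial.transform import Rotation as R
o=bot.get_obs();print(o["eef_pos"].round(4),o["tool_rot"].round(4),o["joint_pos"].round(3),o["clock"])
p=o["eef_pos"];print("to ADD",((np.array([.4515,-.412,.085])-p)/.5).round(4))
a=1.5708-.105; m=np.array([[np.sin(a),0,0],[-np.cos(a),0,0]]) 
y=np.array([np.cos(a),np.sin(a),0]);z=np.array([0,0,-1.]);x=np.cross(y,z)
print("turn",((R.from_matrix(np.c_[x,y,z])*R.from_quat(o["tool_rot"]).inv()).as_rotvec()/(np.pi/4)).round(4))
E
```

```text
[ 0.4872 -0.3362  0.3272] [2.860e-02 9.995e-01 1.220e-02 9.000e-04] [-0.615  0.435  0.526  1.675  0.021 -0.558] 17.25
to ADD [-0.0713 -0.1517 -0.4844]
turn [-0.0309  0.0039 -0.0609]
```

>>> step_arm(targets="-1 -0.071 -0.152 -0.08 -0.031 0.004 -0.061;-1 -0.071 -0.152 -0.16 -0.031 0.004 -0.061;-1 -0.071 -0.152 -0.23 -0.031 0.004 -0.061;-1 -0.071 -0.152 -0.3 -0.031 0.004 -0.061;-1 -0.071 -0.152 -0.37 -0.031 0.004 -0.061;-1 -0.071 -0.152 -0.44 -0.031 0.004 -0.061;-1 -0.071 -0.152 -0.484 -0.031 0.004 -0.061;-1 -0.071 -0.152 -0.484 -0.031 0.004 -0.061;-1 -0.071 -0.152 -0.484 -0.031 0.004 -0.061")

```text
clock: 18.0
eef_pos: [0.4506, -0.4119, 0.0836]
tool_rot: [0.053, 0.999, 0.001, -0.002]
ft_force: [0.1, -0.8, 0.3]
grip_width: 0.0001
grasp_force: 0.0
```

>>> step_arm(targets="-1 0.001 0 -0.02 0 0 0;-1 0.001 0 -0.034 0 0 0;-1 0.001 0 -0.038 0 0 0;-1 0.001 0 -0.042 0 0 0;-1 0.001 0 -0.046 0 0 0;-1 0.001 0 -0.05 0 0 0;-1 0.001 0 -0.05 0 0 0")

```text
clock: 18.58
eef_pos: [0.4528, -0.4139, 0.0609]
tool_rot: [0.055, 0.998, -0.001, 0.001]
ft_force: [0.7, 0.8, 4.7]
grip_width: -0.0002
grasp_force: 2.0
```

>>> step_arm(targets="-1 0 0 -0.002 0 0 0;-1 0 0 -0.004 0 0 0;-1 0 0 -0.006 0 0 0;-1 0 0 -0.006 0 0 0;-1 0 0 -0.006 0 0 0")

```text
clock: 19.0
eef_pos: [0.4531, -0.414, 0.0598]
tool_rot: [0.055, 0.998, -0.001, 0.002]
ft_force: [0.4, 3.2, 13.4]
grip_width: -0.0001
grasp_force: 6.6
```

ADD hit its stop. Lifting and shifting over to PRINT.

>>> step_arm(targets="-1 0 0 0.03 0 0 0;-1 0 0 0.06 0 0 0;-1 -0.011 -0.04 0.06 0 0 0;-1 -0.011 -0.078 0.06 0 0 0;-1 -0.011 -0.078 0.06 0 0 0;-1 -0.011 -0.078 0.04 0 0 0;-1 -0.011 -0.078 0.025 0 0 0;-1 -0.011 -0.078 0.018 0 0 0;-1 -0.011 -0.078 0.014 0 0 0;-1 -0.011 -0.078 0.01 0 0 0")

```text
clock: 19.83
eef_pos: [0.4454, -0.4507, 0.0609]
tool_rot: [0.055, 0.999, 0.001, -0.001]
ft_force: [-2.0, 3.4, 2.2]
grip_width: 0.0004
grasp_force: 1.7
```

>>> step_arm(targets="-1 0 0 -0.002 0 0 0;-1 0 0 -0.004 0 0 0;-1 0 0 -0.006 0 0 0;-1 0 0 -0.007 0 0 0;-1 0 0 -0.007 0 0 0")

```text
clock: 20.25
eef_pos: [0.4461, -0.4517, 0.0594]
tool_rot: [0.055, 0.998, 0.0, -0.0]
ft_force: [-2.8, 4.6, 7.8]
grip_width: -0.0
grasp_force: 3.8
```

>>> step_arm(targets="-1 0 0 -0.003 0 0 0;-1 0 0 -0.004 0 0 0;-1 0 0 -0.004 0 0 0")

```text
clock: 20.5
eef_pos: [0.4462, -0.4517, 0.0591]
tool_rot: [0.055, 0.998, 0.0, 0.0]
ft_force: [-4.9, 6.4, 14.7]
grip_width: 0.0
grasp_force: 7.7
```

>>> step_arm(targets="-1 0 0 0.05 0 0 0;-1 0 0 0.12 0 0 0;-1 0 0 0.2 0 0 0;-1 0 0 0.2 0 0 0;-1 0 0 0.2 0 0 0;-1 0 0 0.2 0 0 0")

```text
clock: 21.0
eef_pos: [0.4465, -0.4528, 0.1564]
tool_rot: [0.055, 0.998, -0.001, 0.0]
ft_force: [0.1, -0.4, -0.8]
grip_width: 0.0001
grasp_force: 0.0
```

```bash
python3 - <<'E'
from h import *
snap("top","tF.png");a=cv2.imread("pics/raw_top.png");b=cv2.imread("pics/raw_tF.png");snap("scene","sF.png")
c=cv2.absdiff(cv2.imread("pics/raw_sE.png"),cv2.imread("pics/raw_sF.png")).max(2)[200:350,280:410]
print("stack change px since release:",int((c>40).sum()), bot.get_obs()["clock"])
E
```

```text
stack change px since release: 1556 21.1
```

```bash
python3 - <<'E'
from h import *
a,b=[cv2.Canny(cv2.imread(f"pics/raw_{n}.png",0),60,150)[228:300,290:412].astype(np.float32) for n in("sE","sF")]
print(cv2.phaseCorrelate(a,b))
E
```

```text
((0.5497893204321329, -0.07636602960153738), 0.978307125515408)
```

```bash
python3 -c "
from workcell import bot
print(bot.job_done())"
```

```text
the job is handed in; nothing more can be done
None
```

I pressed TARE, stacked the second tote end for end on the lower tote's lugs and let go of it, then pressed ADD and PRINT, each to its stop. I handed the job in at about 21 s; no verdict came back.

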